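# Set a classroom polariscope to dark field

## Task

Set the polariscope's analyser to dark field: with the fingertips, push its yellow-tabbed lever round until the ring's white index line stands at the red mark on the scale, then leave it alone there. Push the lever gently and do not grip it, do not force it against its end stop, and leave the plastic sample on the light stage, the water bottle, the paper cup and the board eraser where they are.

Things in the scene. Friction and masses are not known exactly. Their poses are not given: they have to be found in the camera images.
- polariscope: Student polariscope, fixed. Origin on the table right under the vertical axis of its analyser ring; z up, x points from that axis to the column (the lever is on the -x side). Grey light box 60 mm high, x -110 to +150 mm, y -100 to +100 mm; round light stage, 120 mm across, top at 61 mm, under the ring
- scale (a point): Centre of the analyser, on the ring's axis, 180 mm above the table (level with its top). Horizontal dark clear window in a fixed white scale (radius 50 to 66 mm, black strokes every 5 degrees); around it the black rotating ring (radius 66 to 83 mm, 166 to 180 mm above the table)
- column (a point): Top of the black clamp head on the aluminium column behind the ring, 202 mm above the table, 117 mm from the ring's axis along the polariscope's +x. Head 34 x 38 mm; a bridge 24 mm wide, top at 191 mm, runs from it over the ring's rear to the scale
- analyser (a joint): Angle of the rotating ring, rad. At 0 the lever points along the polariscope's -x; it grows counterclockwise seen from above (lever moves to the polariscope's -y). Red dark-field mark at +0.785, green light-field mark at -0.785, end stops at -1.2 and +1.2. Starts between -1.15 and +0.35. Friction holds it where it is left; 2 to 3 N at the tab moves it
- tab (a point): Centre of the upright yellow tab on the lever, 112 mm from the ring's axis, 194 mm above the table. Tab 20 mm along the lever, 12 mm across, 38 mm high (175 to 213 mm up), on a steel bar 10 mm wide (167 to 175 mm up, radius 80 to 126 mm). Free space beside and under the bar down to the light box. x axis points along the lever to the ring's axis
- index (a point): Inner end of the white index line (3 mm wide) on top of the black ring, in line with the lever, 66.5 mm from the axis, 180 mm above the table
- red_mark (a point): Outer end of the red mark (4 mm wide, 16 mm long, radial) on the white scale, 66 mm from the axis, 180 mm above the table
- sample_mid (a point): Centre of the loose C-shaped clear plastic sample, 60 x 44 x 8 mm, lying on the light stage under the analyser: leave alone
- bottle_mid (a point): Centre, half-way up, of a standing water bottle, 62 mm across, 200 mm high, 0.4 kg: leave alone
- cup_mid (a point): Centre, half-way up, of a standing red paper cup, 72 mm across its rim, 90 mm high: leave alone
- eraser_mid (a point): Centre of a blue board eraser, 110 x 50 x 34 mm high, lying on the table in front of the polariscope: leave alone

How it is judged:
By the outcome, as a careful person would: the job done as asked, in the order asked, and still so for the second after the job is handed in, with the robot touching nothing.
It also fails if it takes over 51 s, if anything falls off the work surface, if the arm or the gripper's body presses on something with over 40 N, if the wrist force passes 120 N, or if a joint passes its speed limit or range.

## Robot

A 6-joint arm with a two-finger parallel gripper is mounted at the origin on the work surface. World frame = base frame: x ahead of the robot, y to its left, z up, the work surface at z = 0. Lengths are in m, angles in degrees, forces in N, time in s.
With the tool pointing down it reaches from about 0.25 to 0.725 m from the base axis. Payload 9.7 kg.
Tool frame: the origin (TCP) lies on the centre line of the jaws, within the pads' length; the fingertips stand 22 mm ahead of it and the grasp point (between the pads) lies 3 mm ahead of it; z points along the fingers, y is the line along which they close (so a half turn about z gives the same grasp; the last joint's range is limited). The gripper opens to 85 mm and grips with 20 to 120 N. Pads are 22 mm wide; open, the fingers measure 114 mm over their backs; the gripper's body (76 mm by 85 mm) begins 54 mm behind the grasp point. The pads swing forward as they close: fully open they stand 13 mm farther back than shut.
Start: joints at [68.526, 4.979, 10.078, 95.1, 0, 90], TCP at [0.201, 0.512, 0.253] pointing down, gripper open.
Joint ranges: [-179.16, 179.16], [-48.56, 103.87], [-65.8, 70.77], [-126.05, 130.52], [-82.76, 87.17], [-180, 180]. Speed limits (degrees/s): [127.2, 127.2, 147.25, 180, 180, 180].

## Interface

Orientations are given as a 3x3 rotation matrix whose columns are the frame's x, y, z axes.
In Python, from cell import manip gives the robot as it stands.
- The arm moves only by the tool servo_tool, never from a script. Its argument "motion" is a list of rows, each a list of 7 numbers: the shift along the tool's x, y, z in m, then the turn, a rotation vector about the tool's x, y, z in degrees, then the finger opening in m, from 0 to 0.0854. A call has exactly 8 rows; each row shifts and turns the commanded pose from where the row before left it, along the tool's axes as they then stand; what a row does not reach is not made up. A row lasts 1/12 s, in which the tool goes at most 41.7 mm and 7.16 degrees, less where a joint would pass 70% of its speed; a pose out of reach is approached as far as the arm can. A call with a gripper value outside its range is refused whole. The fingers move at their own pace and stop on an object; "squeeze" is the grip in N (left out, the last holds). Time passes only in rows, so rows that do not move let the fingers close, or fill a call up. It gives the time, the measured TCP pose, the force, the opening and the grip force at its end, in the units of the state.
- manip.get_state(): the state, without advancing time (a new reading comes with each control period).
- manip.capture(name): name is "scene" or "top"; returns a dict with "pixels" (420x560x3 uint8, blue, green, red), "fx", "fy", "cx", "cy" (pixels), "rvec" (rotation vector, rad) and "tvec" (3), from world to camera coordinates, as OpenCV has them. Camera axes: x right, y down, z forward; pixel columns grow to the right and rows downward; lengths in m; the calibration is good to about 2 mm. A picture is of the moment at which its call begins. There is no depth.
- manip.close_job(): hands the job in; it is judged then, once.
Trained networks look in a picture, given as the dict that the camera call returned (one of the last four; its "shot" number tells which), for a name from the list of things; names that differ only in an ending like _2 or _b are one class to them, and where a whole thing is asked for, a point or a joint stands for the part that bears it (a point fixed in the world has none). Each returns a list of dicts, best first, with "score" (0 to 1); they miss things now and then, are a little off and sometimes report something else, mostly with a low value. They report only what shows in the picture. A call takes as long as a camera call.
- manip.regions_of(query, picture): "region" (420x560 bool, what is visible of it) and "box" ([centre column, centre row, width, height] in pixels, round what is visible of it).
The state is a dict: "time": time; "joint_pos": joint angles; "joint_velocities": joint speeds; "joint_efforts": joint torques, N m; "tool_pos": TCP position; "orientation": TCP orientation; "ft_force": force on the tool from outside, world axes, zero at the start; "torque": the same for the moment, N m; "opening": finger opening in m; "finger_force": force on a finger pad.
Only numpy, scipy, OpenCV 4.12 (cv2) and the standard library are available. Lean on these libraries where they do the work, as an engineer would, in place of code of your own. Each camera call takes 0.05 s, during which the arm holds its last target. There are 200 camera calls.

## Working session

There is one attempt and no reset: what is moved stays moved. The work goes in short steps, Python scripts to look and compute and a tool call to move; the robot and the scene stay as the last step left them, time stands still between calls to the robot, and variables do not carry over. Pictures are saved under pics/ and viewed, at most 10 in all, crops included, and the job is handed in when it is done.

Besides the shell and the picture viewer there is one more tool, called after "Call:" as name(argument=value, ...) on one line, values as JSON. servo_tool: Moves the arm, as the interface text tells. Its arguments: {"type":"object","properties":{"motion":{"type":"array","items":{"type":"array","items":{"type":"number"}}},"squeeze":{"type":"number"}},"required":["motion"]}

```bash
mkdir -p pics
cat > h.py <<'E'
import numpy as np, cv2
from cell import manip
def cam(d):
    R=cv2.Rodrigues(np.array(d["rvec"],float))[0]; t=np.array(d["tvec"],float).ravel()
    return R,t
def ray(d,u,v,z):
    R,t=cam(d); c=-R.T@t
    r=R.T@np.array([(u-d["cx"])/d["fx"],(v-d["cy"])/d["fy"],1])
    return c+r*(z-c[2])/r[2]
def proj(d,p):
    R,t=cam(d); q=R@np.array(p)+t
    return d["fx"]*q[0]/q[2]+d["cx"],d["fy"]*q[1]/q[2]+d["cy"]
E
python3 - <<'E'
from h import *
for n in ["scene","top"]:
    d=manip.capture(n); cv2.imwrite(f"pics/{n}0.png",d["pixels"])
    R,t=cam(d); print(n,-R.T@t, d["fx"])
    for q in ["polariscope","scale","column","tab","index","red_mark","bottle_mid","cup_mid","eraser_mid","sample_mid","analyser"]:
        for r in manip.regions_of(q,d)[:2]: print(q,round(r["score"],2),np.round(r["box"],1), r["region"].sum())
s=manip.get_state(); print(s["time"],s["tool_pos"],s["orientation"],s["opening"])
E
```

```text
scene [ 1.15249218 -0.26915411  0.67786847] 389.61645457181913
polariscope 0.83 [288.8 234.  136.3 168.8] 12686
scale 0.71 [289.5 236.  138.7 160.7] 12615
tab 0.56 [279.7 188.4  84.8  74.1] 2642
index 0.93 [279.8 186.3  78.9  77.8] 2898
red_mark 0.95 [287.4 234.2 142.3 166. ] 12798
bottle_mid 0.84 [407.6 174.3  32.9  77.2] 1595
bottle_mid 0.26 [289.6 234.8 137.1 168.1] 12290
cup_mid 0.79 [117.8 268.1  45.8  51.3] 1624
eraser_mid 0.64 [228.1 207.6  25.1  27.5] 505
eraser_mid 0.5 [116.6 269.2  46.6  52.5] 1646
sample_mid 0.54 [282.9 230.9  29.5  15.4] 267
analyser 0.8 [280.  187.9  85.8  78.6] 2846
top [0.39424339 0.00470514 1.4218573 ] 488.14823472173373
polariscope 0.73 [288.1 208.6  80.9 103.1] 6649
scale 0.83 [289.2 209.   77.2 102.4] 6524
column 0.82 [289.4 205.8  81.7 103.4] 6656
tab 0.72 [286.3 208.9  75.8  64.5] 2251
index 0.94 [284.6 209.2  75.9  62.2] 2134
red_mark 0.79 [289.4 206.3  82.1 102. ] 6691
bottle_mid 0.82 [158.9 220.7  30.9  27.6] 643
bottle_mid 0.44 [308.3 278.7  28.2  42.2] 718
cup_mid 0.71 [408.5 238.   32.3  27.2] 643
eraser_mid 0.82 [305.8 276.9  27.9  40.9] 701
analyser 0.85 [283.7 208.2  74.8  62.2] 2426
1.2 [0.20133672 0.51183437 0.25326149] [[-9.30575582e-01  3.66099832e-01 -8.48706660e-06]
 [ 3.66099832e-01  9.30575581e-01 -2.77026392e-05]
 [-2.24407463e-06 -2.88865133e-05 -1.00000000e+00]] 0.08544186090986557
```

Run:
```python
import cv2,numpy as np
t=cv2.imread("pics/top0.png")[140:310,130:440]; s=cv2.imread("pics/scene0.png")[120:340,80:440]
cv2.imwrite("pics/t1.png",cv2.resize(t[0:140,100:230],None,fx=6,fy=4.2*6/4.2*0.7,interpolation=cv2.INTER_CUBIC) if 0 else cv2.resize(t[10:150,90:230],None,fx=4.2,fy=4.2,interpolation=cv2.INTER_CUBIC))
cv2.imwrite("pics/s1.png",cv2.resize(s,None,fx=2.2,fy=2.2,interpolation=cv2.INTER_CUBIC))
```

```text
(no output)
```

View pics/t1.png

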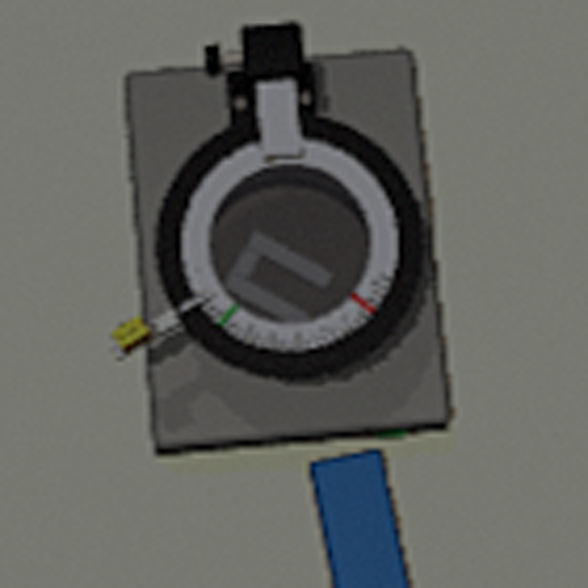

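View pics/s1.png

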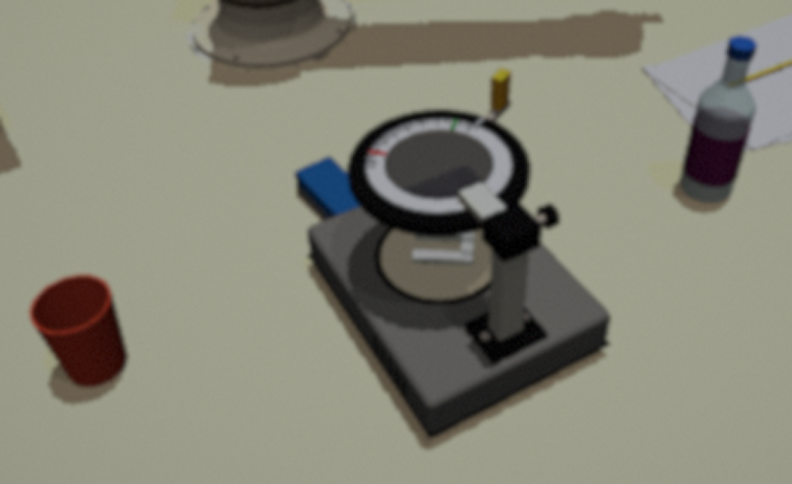

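The top picture shows the ring centre at about crop (292,247), or full (289.5,209). The red mark is at full (307.5,222), the green one at (274.5,225), and the lever's yellow tab is at the left, full (251,229). The lever stands just past the green mark, so it must be pushed counterclockwise past the front. The eraser lies in front. I'll measure these points next.

```bash
cat >> h.py <<'E'
def cen(d,mask,box):
    m=np.zeros_like(mask);x0,x1,y0,y1=box;m[y0:y1,x0:x1]=mask[y0:y1,x0:x1]
    v,u=np.nonzero(m); return (u.mean(),v.mean(),len(u)) if len(u) else None
def marks(d):
    p=d["pixels"].astype(int);b,g,r=p[...,0],p[...,1],p[...,2]; B=(215,345,150,265)
    return dict(red=cen(d,(r-np.maximum(g,b)>45),B),green=cen(d,(g-np.maximum(r,b)>25),(260,300,205,235)),yel=cen(d,(np.minimum(r,g)-b>45),B))
E
python3 - <<'E'
from h import *
d=manip.capture("top"); m=marks(d); print(m)
P={k:ray(d,*m[k][:2],z) for k,z in [("red",.18),("green",.18),("yel",.205)] if m[k]}; print(P)
# dark ring outer fit: black pixels
g=d["pixels"].max(2); 
R=manip.regions_of("analyser",d)[0]["region"]
from scipy.optimize import minimize
# template: mean brightness of white annulus (r 50-66) minus black annulus (66-83)
a=np.radians(np.arange(0,360,2))
gg=g.astype(np.float32)
def mean(c,r):
    pts=[proj(d,(c[0]+r*np.cos(t),c[1]+r*np.sin(t),.18)) for t in a]
    q=np.array(pts,np.float32); return cv2.remap(gg,q[:,0],q[:,1],cv2.INTER_LINEAR).mean()
c0=ray(d,289.5,208.8,.18)
f=lambda c:-(mean(c,.056)+mean(c,.060)+mean(c,.064)-mean(c,.069)-mean(c,.074)-mean(c,.079))
o=minimize(f,c0[:2],method="Nelder-Mead",options=dict(initial_simplex=[c0[:2],c0[:2]+[.005,0],c0[:2]+[0,.005]])); c=o.x; print("centre",c,o.fun)
col=ray(d,220+272/4.2,150+50/4.2,.202)[:2]-c; print("col",col,np.hypot(*col),np.degrees(np.arctan2(col[1],col[0])))
for k,p in P.items():
    v=p[:2]-c; print(k,np.hypot(*v),np.degrees(np.arctan2(v[1],v[0])))
for n,z in [("bottle_mid",.1),("cup_mid",.045),("eraser_mid",.034)]:
    r=manip.regions_of(n,d)[0]; print(n,ray(d,*r["box"][:2],z))
E
```

```text
{'red': (np.float64(306.1111111111111), np.float64(221.88888888888889), 9), 'green': (np.float64(273.77777777777777), np.float64(224.77777777777777), 9), 'yel': (np.float64(250.64705882352942), np.float64(228.73529411764707), 34)}
{'red': array([ 0.57117349, -0.055518  ,  0.18      ]), 'green': array([0.56451681, 0.02757943, 0.18      ]), 'yel': array([0.55163078, 0.08534579, 0.205     ])}
centre [ 0.609618   -0.01072262] -284.8494567871094
col [0.11490183 0.00845436] 0.11521244396531988 4.208182970110857
red 0.05903055330460637 -130.6370166797085
green 0.05917063628088693 139.66051896215484
yel 0.11221254965842178 121.1153234870733
bottle_mid [0.58575801 0.34323827 0.1       ]
cup_mid [ 0.53920429 -0.35482439  0.045     ]
eraser_mid [ 0.43337941 -0.05837572  0.034     ]
```

Call:
servo_tool(motion=[[-0.021, -0.01, -0.005, 0, 0, 0, 0], [-0.021, -0.01, -0.005, 0, 0, 0, 0], [-0.021, -0.01, -0.005, 0, 0, 0, 0], [-0.021, -0.01, -0.005, 0, 0, 0, 0], [-0.021, -0.01, 0, 0, 0, 0, 0], [-0.021, -0.01, 0, 0, 0, 0, 0], [-0.021, -0.01, 0, 0, 0, 0, 0], [-0.021, -0.01, 0, 0, 0, 0, 0]], squeeze=20)

```text
time: 2.12
tool_pos: [0.329, 0.375, 0.2734]
orientation: [[-0.931, 0.366, 0.0], [0.366, 0.931, 0.0], [-0.0, 0.0, -1.0]]
ft_force: [-0.0, -0.6, 0.0]
opening: -0.0002
finger_force: 0.0
```

Call:
servo_tool(motion=[[-0.021, -0.01, 0, 0, 0, 0, 0], [-0.021, -0.01, 0, 0, 0, 0, 0], [-0.021, -0.01, 0, 0, 0, 0, 0], [-0.021, -0.01, 0, 0, 0, 0, 0], [-0.021, -0.01, 0, 0, 0, 0, 0], [-0.021, -0.01, 0, 0, 0, 0, 0], [-0.021, -0.01, 0, 0, 0, 0, 0], [-0.021, -0.01, 0, 0, 0, 0, 0]])

```text
time: 2.78
tool_pos: [0.4561, 0.239, 0.2734]
orientation: [[-0.931, 0.366, 0.0], [0.366, 0.931, 0.0], [-0.0, 0.0, -1.0]]
ft_force: [-0.3, -0.3, -0.5]
opening: -0.0003
finger_force: 0.0
```

Call:
servo_tool(motion=[[-0.021, -0.01, 0, 0, 0, 0, 0], [-0.021, -0.01, 0, 0, 0, 0, 0], [-0.021, -0.01, 0, 0, 0, 0, 0], [-0.021, -0.01, 0, 0, 0, 0, 0], [-0.021, -0.01, 0, 0, 0, 0, 0], [-0.021, -0.01, 0, 0, 0, 0, 0], [-0.021, -0.01, 0, 0, 0, 0, 0], [-0.021, -0.01, 0, 0, 0, 0, 0]])

```text
time: 3.45
tool_pos: [0.5832, 0.103, 0.2733]
orientation: [[-0.931, 0.366, 0.0], [0.366, 0.931, 0.0], [-0.0, 0.0, -1.0]]
ft_force: [0.6, -0.2, -0.0]
opening: -0.0
finger_force: 0.0
```

Call:
servo_tool(motion=[[0, 0, 0, 0, 0, 7, 0], [0, 0, 0, 0, 0, 7, 0], [0, 0, 0, 0, 0, 7, 0], [0, 0, 0, 0, 0, 7, 0], [0, 0, 0, 0, 0, 7, 0], [0, 0, 0, 0, 0, 7, 0], [0, 0, 0, 0, 0, 7, 0], [0, 0, 0, 0, 0, 7, 0]])

```text
time: 4.12
tool_pos: [0.5825, 0.104, 0.2732]
orientation: [[-0.211, 0.977, -0.0], [0.977, 0.211, -0.0], [0.0, -0.0, -1.0]]
ft_force: [0.1, 0.0, 0.2]
opening: 0.0003
finger_force: 0.0
```

Call:
servo_tool(motion=[[0, 0, 0, 0, 0, 7, 0], [0, 0, 0, 0, 0, 7, 0], [0, 0, 0, 0, 0, 7, 0], [0, 0, 0, 0, 0, 7, 0], [0, 0, 0, 0, 0, 7, 0], [0, 0, 0, 0, 0, 7, 0], [0, 0, 0, 0, 0, 7, 0], [0, 0, 0, 0, 0, 7, 0]])

```text
time: 4.78
tool_pos: [0.5825, 0.104, 0.2732]
orientation: [[0.692, 0.722, -0.0], [0.722, -0.692, -0.0], [-0.0, -0.0, -1.0]]
ft_force: [0.5, -0.4, -0.2]
opening: -0.0
finger_force: 0.0
```

Call:
servo_tool(motion=[[0, 0, 0, 0, 0, 5, 0], [0, 0, 0, 0, 0, 5, 0], [0, 0, 0, 0, 0, 5, 0], [0, 0, 0, 0, 0, 0.5, 0], [0, 0, 0, 0, 0, 0, 0], [0, 0, 0, 0, 0, 0, 0], [0, 0, 0, 0, 0, 0, 0], [0, 0, 0, 0, 0, 0, 0]])

```text
time: 5.45
tool_pos: [0.5825, 0.104, 0.2733]
orientation: [[0.856, 0.517, -0.0], [0.517, -0.856, -0.0], [-0.0, 0.0, -1.0]]
ft_force: [0.4, -0.5, -1.1]
opening: 0.0002
finger_force: 0.0
```

Call:
servo_tool(motion=[[0, 0, 0.01, 0, 0, 0, 0], [0, 0, 0.01, 0, 0, 0, 0], [0, 0, 0.01, 0, 0, 0, 0], [0, 0, 0.01, 0, 0, 0, 0], [0, 0, 0.01, 0, 0, 0, 0], [0, 0, 0.01, 0, 0, 0, 0], [0, 0, 0.008, 0, 0, 0, 0], [0, 0, 0, 0, 0, 0, 0]])

```text
time: 6.12
tool_pos: [0.5819, 0.1039, 0.2031]
orientation: [[0.857, 0.515, -0.003], [0.515, -0.857, -0.0], [-0.003, -0.001, -1.0]]
ft_force: [-0.1, 0.3, -0.2]
opening: -0.0
finger_force: 0.0
```

Call:
servo_tool(motion=[[-0.003, 0, 0, 0, 0, 0, 0], [-0.003, 0, 0, 0, 0, 0, 0], [-0.003, 0, 0, 0, 0, 0, 0], [-0.003, 0, 0, 0, 0, 0, 0], [-0.001, 0, 0, 0, 0, 0, 0], [-0.001, 0, 0, 0, 0, 0, 0], [0, 0, 0, 0, 0, 0, 0], [0, 0, 0, 0, 0, 0, 0]])

```text
time: 6.78
tool_pos: [0.5705, 0.0967, 0.2054]
orientation: [[0.857, 0.515, 0.0], [0.515, -0.857, 0.0], [0.0, 0.0, -1.0]]
ft_force: [0.1, 1.2, 0.3]
opening: 0.0003
finger_force: 0.0
```

Run:
```python
from h import *
d=manip.capture("scene"); cv2.imwrite("pics/s2.png",cv2.resize(d["pixels"][120:270,200:380],None,fx=4,fy=4,interpolation=cv2.INTER_CUBIC))
print(manip.get_state()["ft_force"])
```

```text
[-0.08547023 -0.75888148  0.70689231]
```

View pics/s2.png

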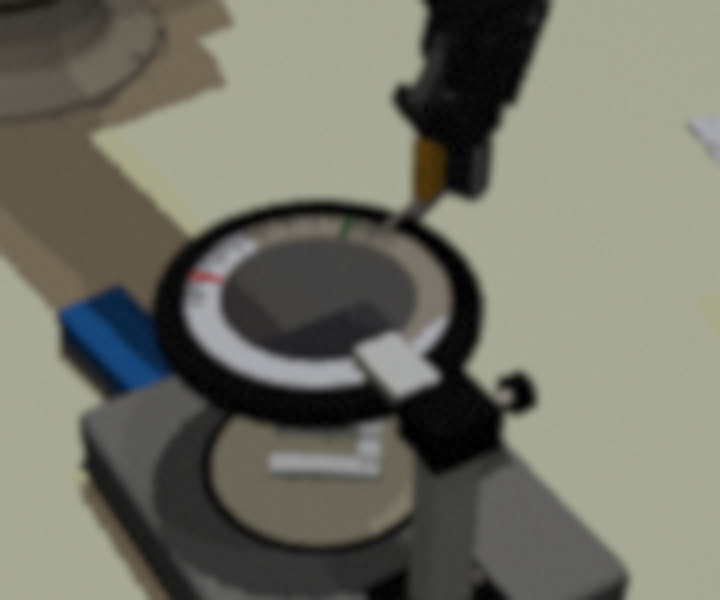

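The fingers stand just behind the yellow tab (tab at crop (430,165)), clear of the ring. I'll push round the ring axis from here.

Call:
servo_tool(motion=[[-0.002, 0, 0, 0, 0, 0, 0], [-0.002, 0, 0, 0, 0, 0, 0], [-0.0039, -0.0006, 0, 0, 0, -2, 0], [-0.0039, -0.0006, 0, 0, 0, -2, 0], [-0.0039, -0.0005, 0, 0, 0, -2, 0], [-0.0039, -0.0006, 0, 0, 0, -2, 0], [-0.0039, -0.0005, 0, 0, 0, -2, 0], [-0.0039, -0.0006, 0, 0, 0, -2, 0]])

```text
time: 7.5
tool_pos: [0.5462, 0.0838, 0.2052]
orientation: [[0.73, 0.684, 0.0], [0.684, -0.73, 0.0], [0.001, -0.0, -1.0]]
ft_force: [2.0, 0.2, -2.1]
opening: 0.0002
finger_force: 1.1
```

Call:
servo_tool(motion=[[-0.0059, -0.0008, 0, 0, 0, -3, 0], [-0.0059, -0.0008, 0, 0, 0, -3, 0], [-0.0059, -0.0008, 0, 0, 0, -3, 0], [-0.0059, -0.0008, 0, 0, 0, -3, 0], [-0.0059, -0.0008, 0, 0, 0, -3, 0], [-0.0059, -0.0008, 0, 0, 0, -3, 0], [-0.0059, -0.0008, 0, 0, 0, -3, 0], [-0.0059, -0.0008, 0, 0, 0, -3, 0]])

```text
time: 8.17
tool_pos: [0.513, 0.0499, 0.2052]
orientation: [[0.388, 0.922, 0.0], [0.922, -0.388, 0.001], [0.001, -0.0, -1.0]]
ft_force: [1.0, 1.5, -1.7]
opening: -0.0002
finger_force: 1.2
```

```bash
cat >> h.py <<'E'
def rel():
    s=manip.get_state(); R=np.array(s["orientation"]); c=np.array([.6096,-.0107])-np.array(s["tool_pos"])[:2]
    return np.round(R[:2,:2].T@c,4), np.degrees(np.arctan2(R[1,0],R[0,0])), np.round(s["ft_force"],1), s["time"], np.array(s["tool_pos"])[2]
E
python3 - <<'E'
from h import *
print(rel())
d=manip.capture("top"); cv2.imwrite("pics/t2.png",cv2.resize(d["pixels"][150:290,220:360],None,fx=4.2,fy=4.2,interpolation=cv2.INTER_CUBIC)); print(marks(d))
E
```

```text
(array([-0.0184,  0.1125]), np.float64(67.1892856865851), array([ 1. ,  1.5, -1.7]), 8.1667, np.float64(0.205170934307756))
{'red': (np.float64(306.1111111111111), np.float64(221.88888888888889), 9), 'green': None, 'yel': None}
```

View pics/t2.png

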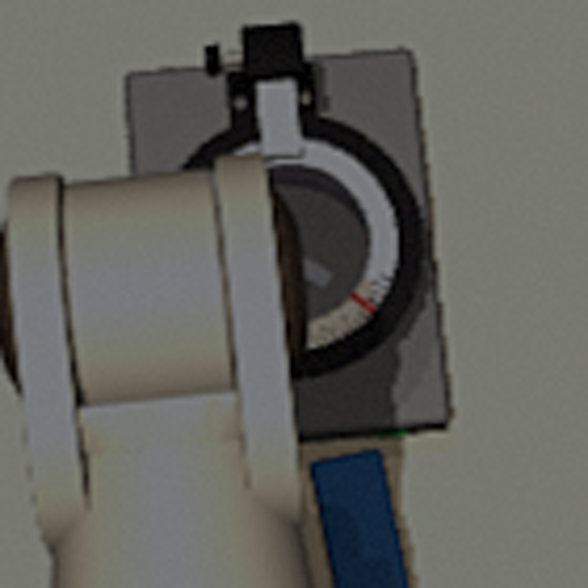

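The arm hides the lever from above, and the contact force is about 2 N, so the push is under way. I'll carry on to about 12° short of the mark.

Call:
servo_tool(motion=[[-0.0059, -0.0008, 0, 0, 0, -3, 0], [-0.0059, -0.0008, 0, 0, 0, -3, 0], [-0.0059, -0.0008, 0, 0, 0, -3, 0], [-0.0059, -0.0008, 0, 0, 0, -3, 0], [-0.0059, -0.0008, 0, 0, 0, -3, 0], [-0.0059, -0.0008, 0, 0, 0, -3, 0], [-0.0059, -0.0008, 0, 0, 0, -3, 0], [-0.0059, -0.0008, 0, 0, 0, -3, 0]])

```text
time: 8.88
tool_pos: [0.4967, 0.0055, 0.2053]
orientation: [[-0.019, 1.0, -0.0], [1.0, 0.019, 0.001], [0.001, -0.0, -1.0]]
ft_force: [-0.1, 2.1, -0.1]
opening: 0.0003
finger_force: 1.2
```

Call:
servo_tool(motion=[[-0.0059, -0.0008, 0, 0, 0, -3, 0], [-0.0059, -0.0008, 0, 0, 0, -3, 0], [-0.0059, -0.0008, 0, 0, 0, -3, 0], [-0.0059, -0.0008, 0, 0, 0, -3, 0], [-0.0059, -0.0008, 0, 0, 0, -3, 0], [-0.0059, -0.0008, 0, 0, 0, -3, 0], [-0.0059, -0.0008, 0, 0, 0, -3, 0], [-0.0059, -0.0008, 0, 0, 0, -3, 0]])

```text
time: 9.55
tool_pos: [0.4998, -0.0417, 0.2053]
orientation: [[-0.424, 0.906, -0.0], [0.906, 0.424, 0.001], [0.001, -0.0, -1.0]]
ft_force: [0.2, 2.0, -0.7]
opening: 0.0002
finger_force: 1.2
```

Call:
servo_tool(motion=[[-0.0039, -0.0006, 0, 0, 0, -2, 0], [-0.0039, -0.0005, 0, 0, 0, -2, 0], [-0.0039, -0.0006, 0, 0, 0, -2, 0], [-0.0039, -0.0005, 0, 0, 0, -2, 0], [-0.0039, -0.0006, 0, 0, 0, -2, 0], [-0.0039, -0.0005, 0, 0, 0, -2, 0], [0, 0, 0, 0, 0, 0, 0], [0, 0, 0, 0, 0, 0, 0]])

```text
time: 10.22
tool_pos: [0.5089, -0.0637, 0.2052]
orientation: [[-0.6, 0.8, -0.0], [0.8, 0.6, -0.0], [-0.0, -0.0, -1.0]]
ft_force: [-0.4, -0.3, -0.2]
opening: 0.0001
finger_force: 0.0
```

Run:
```python
from h import *
print(rel())
d=manip.capture("scene"); cv2.imwrite("pics/s3.png",cv2.resize(d["pixels"][140:240,220:360],None,fx=5.5,fy=5.5,interpolation=cv2.INTER_CUBIC))
```

```text
(array([-0.0181,  0.1124]), np.float64(126.89940116473247), array([-0.4, -0.3, -0.2]), 10.2167, np.float64(0.2052378691907021))
```

View pics/s3.png

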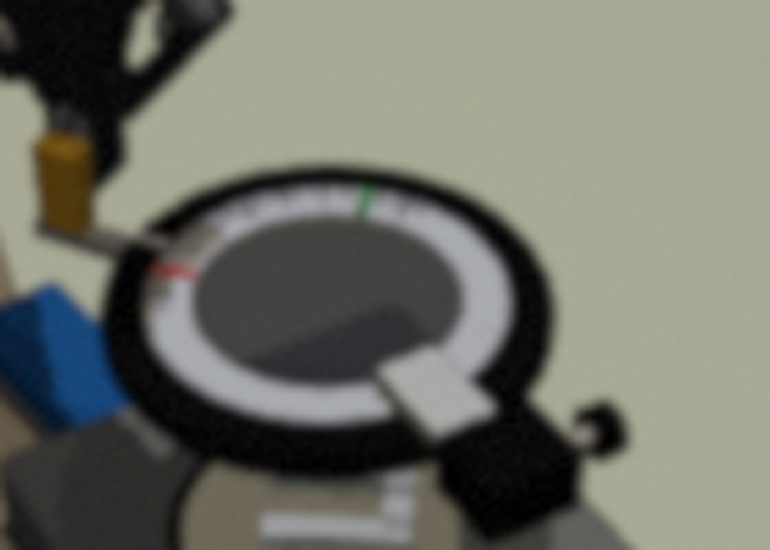

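The scene view shows the index and lever about 11° short of the red mark: index inner end at crop (170,245), red outer end at (152,268). I'll measure this in a polar unwrapping about a centre fitted in the same image.

```bash
cat >> h.py <<'E'
from scipy.optimize import minimize
def polar(d,c,th,rs,img):
    q=np.array([[proj(d,(c[0]+r*np.cos(t),c[1]+r*np.sin(t),.18)) for t in np.radians(th)] for r in rs],np.float32)
    return cv2.remap(img.astype(np.float32),q[...,0],q[...,1],cv2.INTER_LINEAR)
def angles(name,save=None,arc=np.arange(-100,100,3)):
    d=manip.capture(name); g=d["pixels"].astype(np.float32)
    # window (dark)/scale/ring/outside edges over unoccluded arc
    lum=g.max(2)
    def f(c): 
        P=polar(d,c,arc,[.054,.058,.062,.070,.075,.079],lum).mean(1); return -(P[:3].sum()-P[3:].sum())
    c0=np.array([.6096,-.0107]); c=minimize(f,c0,method="Nelder-Mead",options=dict(initial_simplex=[c0,c0+[.004,0],c0+[0,.004]])).x
    th=np.arange(120,250,.25); r=polar(d,c,th,np.arange(.054,.065,.001),g[...,2]-np.maximum(g[...,1],g[...,0])).mean(0)
    gr=polar(d,c,th,np.arange(.054,.065,.001),g[...,1]-np.maximum(g[...,2],g[...,0])).mean(0)
    w=polar(d,c,th,np.arange(.070,.080,.001),g.min(2)).mean(0)
    def pk(y):
        i=y.argmax(); s=slice(max(i-14,0),i+15); z=np.clip(y[s]-y[i]*.4-np.median(y)*.6,0,None); return round(float((th[s]*z).sum()/z.sum()),2), round(float(y[i]),1)
    if save:
        im=polar(d,c,th,np.arange(.05,.09,.0005),np.zeros((420,560))) 
    return c,pk(r),pk(gr),pk(w)
E
python3 - <<'E'
from h import *
for _ in range(2): print(angles("scene",arc=np.r_[np.arange(15,200,3),np.arange(250,355,3)]))
E
```

```text
(array([ 0.61037502, -0.01036318]), (226.71, 52.9), (140.31, 24.5), (215.15, 70.0))
(array([ 0.61052634, -0.01035945]), (226.66, 52.8), (140.36, 24.5), (215.1, 69.7))
```

Call:
servo_tool(motion=[[-0.0039, -0.0006, 0, 0, 0, -2, 0], [-0.0039, -0.0005, 0, 0, 0, -2, 0], [-0.0039, -0.0006, 0, 0, 0, -2, 0], [-0.0039, -0.0005, 0, 0, 0, -2, 0], [-0.002, -0.0003, 0, 0, 0, -1, 0], [0, 0, 0, 0, 0, 0, 0], [0, 0, 0, 0, 0, 0, 0], [0, 0, 0, 0, 0, 0, 0]])

```text
time: 11.03
tool_pos: [0.5184, -0.0786, 0.2053]
orientation: [[-0.719, 0.695, 0.0], [0.695, 0.719, -0.0], [-0.0, -0.0, -1.0]]
ft_force: [0.5, 0.0, 0.9]
opening: -0.0
finger_force: 0.0
```

Run:
```python
from h import *
print(rel())
print(angles("scene",arc=np.r_[np.arange(15,200,3),np.arange(250,355,3)]))
d=manip.capture("scene"); cv2.imwrite("pics/s4.png",cv2.resize(d["pixels"][165:205,220:275],None,fx=14,fy=14,interpolation=cv2.INTER_CUBIC))
```

```text
(array([-0.0184,  0.1122]), np.float64(135.96722833303616), array([0.5, 0. , 0.9]), 11.0333, np.float64(0.20526729578440517))
(array([ 0.61040984, -0.01048903]), (226.7, 40.4), (140.21, 24.4), (223.84, 65.2))
```

View pics/s4.png

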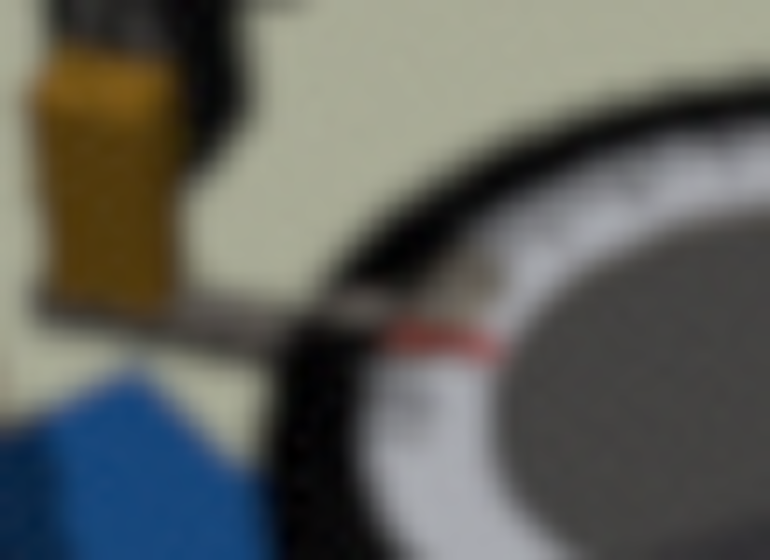

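The index line (crop (350,300)) is about 3° short of the red mark (440,340). I'll push 2.5° more, then retreat and check from above.

Call:
servo_tool(motion=[[-0.002, -0.0003, 0, 0, 0, -1, 0], [-0.002, -0.0003, 0, 0, 0, -1, 0], [-0.001, -0.0002, 0, 0, 0, -0.5, 0], [0, 0, 0, 0, 0, 0, 0], [0, 0, 0, 0, 0, 0, 0], [0.005, 0, 0, 0, 0, 0, 0], [0.01, 0, 0, 0, 0, 0, 0], [0, 0, 0, 0, 0, 0, 0]])

```text
time: 11.8
tool_pos: [0.5091, -0.0718, 0.2055]
orientation: [[-0.749, 0.662, -0.0], [0.662, 0.749, 0.0], [0.0, -0.0, -1.0]]
ft_force: [-0.4, -0.1, 0.8]
opening: -0.0003
finger_force: 0.0
```

Call:
servo_tool(motion=[[0.015, 0, 0, 0, 0, 0, 0], [0.02, 0, 0, 0, 0, 0, 0], [0.03, 0, -0.01, 0, 0, 0, 0], [0.03, 0, -0.02, 0, 0, 0, 0], [0.03, 0, -0.02, 0, 0, 0, 0], [0.03, 0, -0.01, 0, 0, 0, 0], [0.02, 0, 0, 0, 0, 0, 0], [0, 0, 0, 0, 0, 0, 0]])

```text
time: 12.47
tool_pos: [0.3771, 0.0449, 0.2669]
orientation: [[-0.751, 0.661, 0.003], [0.661, 0.751, 0.001], [-0.002, 0.002, -1.0]]
ft_force: [0.3, -0.5, -0.3]
opening: 0.0001
finger_force: 0.0
```

Run:
```python
from h import *
print(rel())
print(angles("scene",arc=np.r_[np.arange(15,200,3),np.arange(250,355,3)]))
for _ in range(2): print(angles("top",arc=np.r_[np.arange(20,110,3),np.arange(230,350,3)]))
d=manip.capture("top"); print(marks(d)); cv2.imwrite("pics/t3.png",cv2.resize(d["pixels"][150:290,220:360],None,fx=4.2,fy=4.2,interpolation=cv2.INTER_CUBIC))
y=ray(d,*marks(d)["yel"][:2],.205)[:2] if marks(d)["yel"] else None
if y is not None: v=y-[.6096,-.0107]; print(np.hypot(*v),np.degrees(np.arctan2(v[1],v[0]))%360)
```

```text
(array([-0.2112,  0.1118]), np.float64(138.65225990661557), array([ 0.3, -0.5, -0.3]), 12.4667, np.float64(0.26689752993472426))
(array([ 0.61043868, -0.01050517]), (226.98, 49.1), (140.23, 23.7), (226.25, 88.1))
(array([ 0.60995307, -0.01079351]), (229.24, 73.0), (139.59, 42.5), (227.73, 96.4))
(array([ 0.60985994, -0.01077631]), (229.32, 72.7), (139.54, 42.5), (227.78, 95.9))
{'red': (np.float64(305.875), np.float64(221.625), 8), 'green': (np.float64(273.77777777777777), np.float64(224.77777777777777), 9), 'yel': (np.float64(322.4102564102564), np.float64(234.51282051282053), 39)}
0.11205998167601695 228.44215208978852
```

View pics/t3.png

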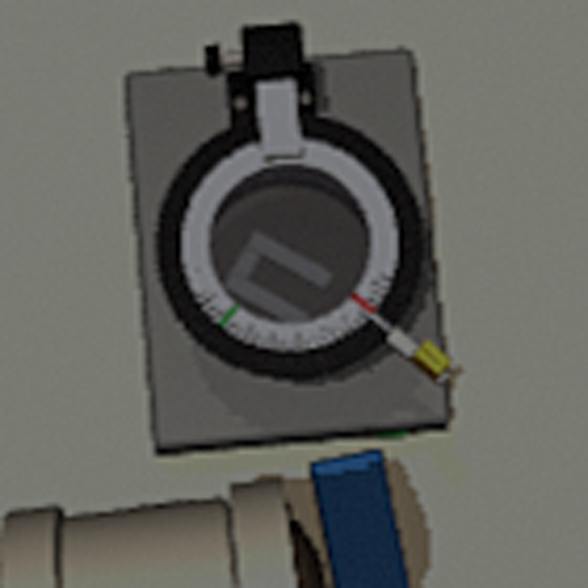

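From above the index is about 1.3° short of the red mark (index line at crop (385,325), red mark at (362,302)), measured at 227.8° against 229.3°. I'll go back the same way and nudge it by that much.

Call:
servo_tool(motion=[[-0.02, 0, 0, 0, 0, 0, 0], [-0.03, 0, 0.01, 0, 0, 0, 0], [-0.03, 0, 0.02, 0, 0, 0, 0], [-0.03, 0, 0.02, 0, 0, 0, 0], [-0.03, 0, 0.01, 0, 0, 0, 0], [-0.02, 0, 0, 0, 0, 0, 0], [-0.015, 0, 0, 0, 0, 0, 0], [0, 0, 0, 0, 0, 0, 0]])

```text
time: 13.33
tool_pos: [0.5117, -0.0752, 0.2033]
orientation: [[-0.747, 0.664, -0.002], [0.664, 0.747, -0.0], [0.002, -0.002, -1.0]]
ft_force: [0.0, 0.7, 0.1]
opening: -0.0004
finger_force: 0.0
```

Run:
```python
from h import *
print(rel())
```

```text
(array([-0.0303,  0.1132]), np.float64(138.35872831808774), array([0. , 0.7, 0.1]), 13.3333, np.float64(0.20325536128290175))
```

Call:
servo_tool(motion=[[0, 0, 0, 0, 0, -1.3, 0], [-0.003, 0, 0, 0, 0, 0, 0], [-0.003, 0, 0, 0, 0, 0, 0], [-0.003, 0, 0, 0, 0, 0, 0], [0, 0, 0, 0, 0, 0, 0], [0, 0, 0, 0, 0, 0, 0], [0, 0, 0, 0, 0, 0, 0], [0, 0, 0, 0, 0, 0, 0]])

```text
time: 14.0
tool_pos: [0.5171, -0.0783, 0.2054]
orientation: [[-0.764, 0.645, 0.0], [0.645, 0.764, -0.0], [-0.0, 0.0, -1.0]]
ft_force: [0.0, 0.8, 0.3]
opening: -0.0001
finger_force: 0.0
```

Run:
```python
from h import *
print(rel())
```

```text
(array([-0.0271,  0.1114]), np.float64(139.8381116377709), array([0. , 0.8, 0.3]), 14.0, np.float64(0.2054439473436871))
```

Now 8.7 mm remain to the wanted contact offset of −0.0184.

Call:
servo_tool(motion=[[-0.003, 0, 0, 0, 0, 0, 0], [-0.002, 0, 0, 0, 0, 0, 0], [-0.001, 0, 0, 0, 0, 0, 0], [-0.001, 0, 0, 0, 0, 0, 0], [-0.001, 0, 0, 0, 0, 0, 0], [-0.0007, 0, 0, 0, 0, 0, 0], [0, 0, 0, 0, 0, 0, 0], [0, 0, 0, 0, 0, 0, 0]])

```text
time: 14.67
tool_pos: [0.5238, -0.0842, 0.2052]
orientation: [[-0.764, 0.645, -0.0], [0.645, 0.764, -0.0], [0.0, -0.0, -1.0]]
ft_force: [-1.2, -0.3, 0.6]
opening: -0.0003
finger_force: 0.6
```

Run:
```python
from h import *
print(rel())
for _ in range(2):print(angles("scene",arc=np.r_[np.arange(15,200,3),np.arange(250,355,3)]))
```

```text
(array([-0.0182,  0.1115]), np.float64(139.8197371519034), array([-1.2, -0.3,  0.6]), 14.6667, np.float64(0.20521741655539164))
(array([ 0.61053848, -0.01051026]), (226.96, 43.2), (140.28, 25.1), (227.49, 64.9))
(array([ 0.61053884, -0.0105069 ]), (226.96, 43.4), (140.25, 24.4), (227.54, 64.2))
```

Call:
servo_tool(motion=[[0.003, 0, 0, 0, 0, 0, 0], [0.01, 0, 0, 0, 0, 0, 0], [0.02, 0, 0, 0, 0, 0, 0], [0.03, 0, -0.01, 0, 0, 0, 0], [0.03, 0, -0.02, 0, 0, 0, 0], [0.03, 0, -0.02, 0, 0, 0, 0], [0.03, 0, -0.01, 0, 0, 0, 0], [0.02, 0, 0, 0, 0, 0, 0]])

```text
time: 15.43
tool_pos: [0.3899, 0.0288, 0.2679]
orientation: [[-0.764, 0.645, 0.004], [0.645, 0.764, 0.001], [-0.003, 0.003, -1.0]]
ft_force: [0.4, -0.6, 1.3]
opening: 0.0001
finger_force: 0.0
```

Call:
servo_tool(motion=[[0.02, 0, 0, 0, 0, 0, 0], [0, 0, 0, 0, 0, 0, 0], [0, 0, 0, 0, 0, 0, 0], [0, 0, 0, 0, 0, 0, 0], [0, 0, 0, 0, 0, 0, 0], [0, 0, 0, 0, 0, 0, 0], [0, 0, 0, 0, 0, 0, 0], [0, 0, 0, 0, 0, 0, 0]])

```text
time: 16.1
tool_pos: [0.3765, 0.0401, 0.265]
orientation: [[-0.764, 0.646, -0.001], [0.646, 0.764, -0.0], [0.0, -0.0, -1.0]]
ft_force: [-0.6, -0.2, 0.1]
opening: -0.0
finger_force: 0.0
```

Run:
```python
from h import *
print(rel())
for _ in range(2): print(angles("top",arc=np.r_[np.arange(20,110,3),np.arange(230,350,3)]))
d=manip.capture("top"); y=ray(d,*marks(d)["yel"][:2],.205)[:2]
v=y-[.6096,-.0107]; print(np.hypot(*v),np.degrees(np.arctan2(v[1],v[0]))%360)
cv2.imwrite("pics/t4.png",cv2.resize(d["pixels"][185:250,275:345],None,fx=9,fy=9,interpolation=cv2.INTER_CUBIC))
```

```text
(array([-0.2108,  0.1116]), np.float64(139.78621291406816), array([-0.6, -0.2,  0.1]), 16.1, np.float64(0.2650296206607387))
(array([ 0.60996057, -0.01077874]), (229.24, 72.5), (139.6, 42.2), (229.01, 97.7))
(array([ 0.60998599, -0.01078358]), (229.2, 72.6), (139.61, 41.9), (228.99, 97.3))
0.11213474568246738 229.57773136026395
```

View pics/t4.png

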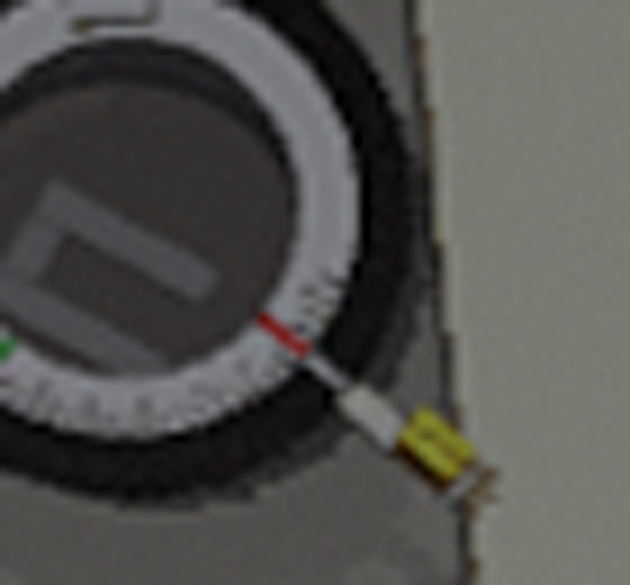

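The index line (crop (325,370)) now continues the red mark (285,335), within about 0.2°. The robot is clear, so I'll hand the job in.

```bash
python3 -c "
from cell import manip
print(manip.close_job())"
```

```text
the job is handed in; nothing more can be done
None
```

The analyser is set to dark field: the white index line stands at the red mark, within about 0.2° in the last top picture, and I handed the job in at about 16 s with the arm backed clear of the lever.

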